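# Return a balance weight to its case with tongs and snap the lid shut

## Task

Put the brass weight that was left on the balance pan back into the one empty compartment of its open case. Carry it with the tongs from the wooden stand, never letting the gripper itself touch a weight, and lower it until it touches the compartment floor before letting it go. Leave the tongs standing upright in their stand again and the case lid pressed down until it snaps fully shut, without disturbing the other weights and the glassware.

Things in the scene. Friction and masses are not known exactly. Their poses are not given: they have to be found in the camera images.
- weight: the brass weight on the balance pan: upright cylinder 26 mm diameter and 22 mm high, a neck of 10 mm diameter above it, then a knob of 14 mm diameter from 28 to 38 mm height; about 120 g. Origin at the centre of its underside, z up.
- weight_l: larger brass weight already in the case (32 mm diameter, 41 mm high with its knob). Origin at the centre of its underside.
- weight_s: smaller brass weight already in the case (20 mm diameter, 34 mm high with its knob). Origin at the centre of its underside.
- balance: white balance, 190 (x) x 150 (y) mm, fixed; its round steel pan (120 mm diameter) has its centre 22 mm along +x from the origin and its top 62 mm above it. Origin at the centre of the underside.
- case: grey open case, fixed, 66 (x) x 164 (y) x 48 (z) mm, walls, dividers and floor 5 mm thick. Three compartments in a row along y, each 56 (x) x 48 (y) mm, centres at y = -53, 0 and +53 mm; their floor is 5 mm above the origin. Origin at the centre of the underside; -x is the front with the snap catch (a sprung bump), +x the hinge side.
- felt: thin pale felt disc (34 mm diameter, flat) that marks the empty compartment: its origin is the centre of that compartment's floor.
- lid (a joint): angle of the black case lid: 0 fully shut, about 0.11 when it merely rests on the snap catch, 1.57 upright, up to 2.1 leaning back. It stays where it is left. Lid plate 82 mm from hinge to front edge, 164 mm wide, top face 6.5 mm above the hinge line when shut. Snapping it past the catch takes about 10 N at the front edge.
- lid_lip (a point): point on the lid's top face, middle of its width, 72 mm from the hinge: where to press. z is the outward normal of the lid's top face; x points from the front edge to the hinge.
- lid_hinge (a point): middle of the lid's hinge line (along y), on the case's far (+x) rim, 48 mm above the bench. It turns with the lid.
- tongs: steel spring tongs 113 mm long, upright in the stand, about 100 g. Origin midway between the undersides of the two tips; z runs along the tongs to the hinge at z = 105 mm; they open and close along y. Squeezing the grip plates closes the tips symmetrically; let go, they spring open. Tip pads 12 mm wide (x), z = 0 to 14 mm, gap 32 mm when free.
- tongs_grip (a point): point of the tongs to grip at, midway between the two grip plates (18 mm wide in x, z = 48 to 84 mm). Width over the plates here: 48 mm when free, about 45 mm when the tips are 25 mm apart, about 41 mm with the tips closed on a 14 mm knob. The spring pushes back with 6 to 8 N, so the tongs stay in the hand only while squeezed a little.
- tong_arm_l (a joint): how far the tongs are closed: 0 free, about 0.09 with the tips closed on the 14 mm knob, 0.16 with the tips together.
- stand: wooden tongs stand, fixed block 70 (x) x 90 (y) x 40 (z) mm with a slot 20 (x) x 50 (y) mm, centred, floor of the slot 8 mm above the origin. Origin at the centre of the underside. The tongs stand in the slot with their y along the stand's y, either way round.
- beaker: glass beaker, 66 mm diameter, 85 mm high; leave alone. Origin at the centre of its underside.
- dish: white evaporating dish, 84 mm diameter, 32 mm high; leave alone. Origin at the centre of its underside.
- wash_bottle: white wash bottle, 70 mm diameter, 170 mm high; leave alone. Origin at the centre of its underside.
There are look-alikes about, which are no part of the job. What is shaped like the balance but blue is not meant. Several things have the shape of the tongs; the one meant has the colours described above.

How it is judged:
By the outcome, as a careful person would: the job done as asked, in the order asked, and still so for the second after the job is handed in, with the robot touching nothing.
It also fails if it takes over 72 s, if anything falls off the work surface, if the arm or the gripper's body presses on something with over 40 N, if the wrist force passes 120 N, or if a joint passes its speed limit or range.

## Robot

A 6-joint arm with a two-finger parallel gripper is mounted at the origin on the work surface. World frame = base frame: x ahead of the robot, y to its left, z up, the work surface at z = 0. Lengths are in m, angles in degrees, forces in N, time in s.
With the tool pointing down it reaches from about 0.325 to 0.85 m from the base axis. Payload 15.5 kg.
Tool frame: the origin (TCP) lies midway between the tips of the shut fingers; the grasp point (between the pads) lies bot.tcp_to_grasp behind it (bot.tcp_to_grasp is the distance from the TCP to the grasp point, in m); z points along the fingers, y is the line along which they close (so a half turn about z gives the same grasp; the last joint's range is limited). The gripper opens to 91 mm and grips with 3 to 60 N. Pads are 32 mm wide; open, the fingers measure 118 mm over their backs; the gripper's body (76 mm by 178 mm) begins 60 mm behind the grasp point.
Start: joints at [64.716, 28.281, 77.091, -0, 74.628, -5.472], TCP at [0.212, 0.588, 0.214] pointing down, gripper open.
Joint ranges: [-166.48, 166.48], [-47.26, 123.95], [12.59, 153.08], [-70.14, 250.14], [6.76, 159.57], [-176.63, 176.63]. Speed limits (degrees/s): [108.29, 108.29, 147.25, 172.46, 172.46, 172.46].

## Interface

Orientations are given as a 3x3 rotation matrix whose columns are the frame's x, y, z axes.
In Python, from station import get_obs, viewer, hand_in, spotter, bot gives the robot as it stands.
- The arm moves only by the tool step_arm, never from a script. Its argument "commands" is text: rows parted by semicolons, each of 7 numbers parted by spaces: the shift along the tool's x, y, z scaled (see below), then the turn, a rotation vector about the tool's x, y, z scaled (see below), then the closure, from 0 (fully open) to 1 (shut). In form: x y z wx wy wz jaw; .... A call has exactly 5 rows; each row shifts and turns the commanded pose from where the row before left it, along the tool's axes as they then stand; what a row does not reach is not made up. The controller multiplies each number of a shift by 0.04 m and each number of a turn by 0.08 rad. A row lasts 1/12 s, in which the tool goes at most 41.7 mm and 7.16 degrees, less where a joint would pass 70% of its speed; a pose out of reach is approached as far as the arm can. A call with a number of a shift or a turn outside -1 to 1 is refused whole. A call with a gripper value outside its range is refused whole. The fingers move at their own pace and stop on an object; the grip force is fixed at half the most. Time passes only in rows, so rows that do not move let the fingers close, or fill a call up. It gives the time, the measured TCP pose, the force, the opening and the grip force at its end, in the units of the state.
- get_obs(): the state, without advancing time (a new reading comes with each control period).
- viewer.camera(name): name is "side" or "top" or "wrist"; returns the picture (480x640x3 uint8, red, green, blue); there is no depth.
- viewer.camera_model(name): a dict with "K" (3x3 intrinsics, pixels), "R" (3x3) and "t" (3): a world point X has camera coordinates R X + t. Camera axes: x right, y down, z forward; pixel columns grow to the right and rows downward; lengths in m; the calibration is good to about 2 mm. A picture is of the moment at which its call begins: read the wrist's pose just before it. camera_model takes no time and is no camera call; for the wrist camera it gives the pose at the moment of the call.
- hand_in(): hands the job in; it is judged then, once.
Trained networks look in the newest picture that a camera, given by its name, has taken for a name from the list of things; names that differ only in an ending like _2 or _b are one class to them, and where a whole thing is asked for, a point or a joint stands for the part that bears it (a point fixed in the world has none). Each returns a list of dicts, best first, with "p" (0 to 1); they miss things now and then, are a little off and sometimes report something else, mostly with a low value. They report only what shows in the picture. A call takes as long as a camera call. They do not tell look-alikes from the thing itself.
- spotter.masks_of(camera, thing): "region" (480x640 bool, what is visible of it).
- spotter.place_of(camera, thing): "point" ([x, y, z] in m, in world coordinates, good to about 4 mm: a listed point, or the origin of a listed thing).
The state is a dict: "time_s": time; "joint_positions": joint angles; "dq": joint speeds; "effort": joint torques, N m; "tcp_pos": TCP position; "tool_rot": TCP orientation; "force": force on the tool from outside, world axes, zero at the start; "torque": the same for the moment, N m; "gripper_width": finger opening in m; "grip_force": force on a finger pad.
Only numpy, scipy, OpenCV 4.12 (cv2) and the standard library are available. Lean on these libraries where they do the work, as an engineer would, in place of code of your own. Each camera call takes 0.05 s, during which the arm holds its last target. There are 200 camera calls.

## Working session

There is one attempt and no reset: what is moved stays moved. The work goes in short steps, Python scripts to look and compute and a tool call to move; the robot and the scene stay as the last step left them, time stands still between calls to the robot, and variables do not carry over. Pictures are saved under pics/ and viewed, at most 10 in all, crops included, and the job is handed in when it is done.

Besides the shell and the picture viewer there is one more tool, called after "Emit:" as name(argument=value, ...) on one line, values as JSON. step_arm: Moves the arm, as the interface text tells. Its arguments: {"type":"object","properties":{"commands":{"type":"string"}},"required":["commands"]}

```bash
mkdir -p pics; ls
python3 - <<'E'
from station import get_obs, viewer, spotter, bot
import cv2, numpy as np
o=get_obs();print(o['time_s'],o['tcp_pos'],o['tool_rot'],o['gripper_width'],bot.tcp_to_grasp)
for c in ['top','side']:
    im=viewer.camera(c);cv2.imwrite(f'pics/{c}0.png',im[:,:,::-1])
    for t in ['weight','balance','case','felt','lid_lip','lid_hinge','tongs','tongs_grip','stand','beaker','dish','wash_bottle']:
        r=spotter.place_of(c,t)
        print(c,t,[(round(d['p'],2),np.round(d['point'],3).tolist()) for d in r[:4]])
print(get_obs()['time_s'])
E
```

```text
pics
0.0 [0.21169953 0.5876682  0.21333827] [[-9.40800874e-01  3.38959409e-01 -4.83778411e-04]
 [ 3.38959742e-01  9.40800261e-01 -1.07803068e-03]
 [ 8.97302125e-05 -1.17819361e-03 -9.99999302e-01]] 0.0911853919925135 0.0188
top weight [(0.67, [0.507, -0.254, 0.064]), (0.6, [0.565, 0.077, 0.004]), (0.54, [0.549, 0.129, 0.012])]
top balance [(0.79, [0.449, -0.496, 0.004]), (0.7, [0.507, -0.249, -0.005]), (0.63, [0.209, -0.297, -0.001]), (0.42, [0.759, -0.096, -0.001])]
top case [(0.91, [0.561, 0.082, -0.002]), (0.68, [0.473, 0.307, 0.014])]
top felt [(0.7, [0.571, 0.029, 0.009])]
top lid_lip [(0.7, [0.616, 0.092, 0.12])]
top lid_hinge [(0.88, [0.596, 0.088, 0.045]), (0.49, [0.471, 0.307, 0.011])]
top tongs [(0.75, [0.354, 0.314, 0.0]), (0.71, [0.471, 0.308, 0.009]), (0.46, [0.496, 0.417, -0.001])]
top tongs_grip [(0.74, [0.467, 0.307, 0.073]), (0.72, [0.358, 0.308, 0.063]), (0.45, [0.493, 0.409, 0.066]), (0.39, [0.505, -0.25, -0.004])]
top stand [(0.94, [0.468, 0.306, -0.005]), (0.71, [0.56, 0.08, 0.002])]
top beaker [(0.75, [0.471, 0.305, 0.007]), (0.68, [0.408, 0.09, -0.001])]
top di
[... 321 characters left out ...]
002]), (0.57, [0.508, -0.253, -0.002])]
side case [(0.62, [0.56, 0.084, 0.001])]
side felt [(0.49, [0.56, 0.084, 0.003]), (0.39, [0.575, 0.031, 0.008])]
side lid_lip []
side lid_hinge [(0.62, [0.591, 0.087, 0.045]), (0.45, [0.618, 0.09, 0.114])]
side tongs [(0.83, [0.353, 0.311, -0.004]), (0.6, [0.468, 0.306, 0.004]), (0.57, [0.494, 0.412, -0.002])]
side tongs_grip [(0.92, [0.356, 0.318, 0.069]), (0.9, [0.493, 0.417, 0.066]), (0.75, [0.469, 0.31, 0.074]), (0.68, [0.62, 0.088, 0.116])]
side stand [(0.89, [0.47, 0.311, -0.0]), (0.49, [0.508, -0.252, -0.002])]
side beaker [(0.67, [0.406, 0.09, 0.002])]
side dish [(0.34, [0.62, 0.088, 0.116])]
side wash_bottle [(0.84, [0.744, 0.309, 0.001])]
1.3
```

View pics/top0.png

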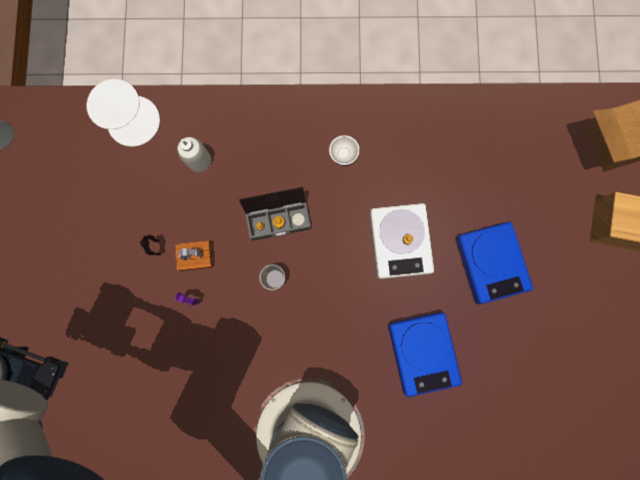

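View pics/side0.png

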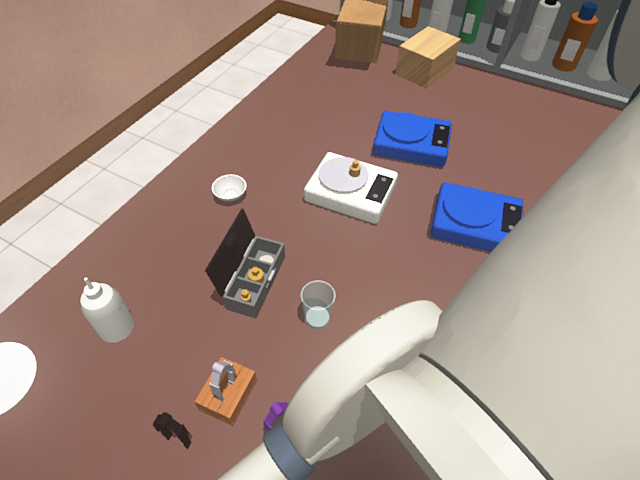

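The top view shows the steel tongs in the wooden stand at (194,255), with the purple (187,298) and black (152,244) tongs as look-alikes. The weight is on the white balance at (408,239). The case is at (280,215), with the felt in its right, −y compartment at (298,219). The side view confirms this: the lid leans back and the blue balances are decoys.

```bash
cat > h.py <<'E'
from station import get_obs, viewer, spotter, bot
import cv2, numpy as np
from scipy.spatial.transform import Rotation as Ro
def down(az):  # tool down, tool y at azimuth az (deg)
    a=np.radians(az); y=np.array([np.cos(a),np.sin(a),0]); z=np.array([0,0,-1.]); return np.c_[np.cross(y,z),y,z]
def plan(p,az=None,R=None,frm=None):
    """total shift (units of 0.04 m, start tool axes) and turn (0.08 rad units), measured pose -> target TCP p"""
    o=get_obs(); p0,R0=np.array(o['tcp_pos']),np.array(o['tool_rot'])
    if frm is not None: p0,R0=frm
    R1=R if R is not None else (down(az) if az is not None else R0)
    w=Ro.from_matrix(R0.T@R1).as_rotvec()
    if az is not None and R is None and abs(w[2])>np.pi/2: R1=down(az+180); w=Ro.from_matrix(R0.T@R1).as_rotvec()
    s=R0.T@(np.array(p)-p0)/.04; e=R1.T@(np.array(p)-p0)/.04
    print('shift start-axes',s.round(3),'end-axes',e.round(3),'turn',(w/.08).round(2),'|',np.linalg.norm(s).round(2)); return p,R1
def pix(cam,P,M=None):
    m=M or viewer.camera_model(cam); c=m['R']@np.array(P)+m['t']; q=m['K']@c; return q[:2]/q[2]
def ray(m,uv):
    d=m['R'].T@np.linalg.solve(m['K'],np.array([uv[0],uv[1],1.])); return -m['R'].T@m['t'], d/np.linalg.norm(d)
def onz(m,uv,z):
    c,d=ray(m,uv); return c+d*(z-c[2])/d[2]
def places(cam,things,k=3):
    for t in things: print(cam,t,[(round(d['p'],2),np.round(d['point'],4).tolist()) for d in spotter.place_of(cam,t)[:k]])
def st():
    o=get_obs(); print(round(o['time_s'],2),np.round(o['tcp_pos'],4),'F',np.round(o['force'],1),'w',round(o['gripper_width'],4),'g',round(o['grip_force'],1),'az',np.degrees(np.arctan2(o['tool_rot'][1][1],o['tool_rot'][0][1])).round(2),'tilt',np.round(np.array(o['tool_rot'])[:2,2],4),np.round(o['joint_positions'],1))
E
python3 - <<'E'
from h import *
m=viewer.camera_model('wrist');o=get_obs();R0=np.array(o['tool_rot'])
print('cam in tool',R0.T@(-m['R'].T@m['t']-o['tcp_pos']),'axes',(m['R']@R0).round(3),m['K'])
plan([.47,.30,.26],95)
E
```

```text
cam in tool [ 7.57937089e-02 -1.29351586e-04 -1.71343709e-01] axes [[-0.001  1.    -0.001]
 [-0.964 -0.001 -0.267]
 [-0.267  0.     0.964]] [[415.95663848   0.         320.60419064]
 [  0.         415.95663848 237.8978472 ]
 [  0.           0.           1.        ]]
shift start-axes [-8.513 -4.586 -1.153] end-axes [-5.802 -7.735 -1.153] turn [-0.   -0.   -5.41] | 9.74
```

Emit:
step_arm(commands="-.72 -.63 -.12 0 0 -.54 0;-.72 -.63 -.12 0 0 -.54 0;-.72 -.63 -.12 0 0 -.54 0;-.72 -.63 -.12 0 0 -.54 0;-.72 -.63 -.12 0 0 -.54 0")

```text
time_s: 1.72
tcp_pos: [0.3189, 0.428, 0.2382]
tool_rot: [[-0.992, 0.127, 0.0], [0.127, 0.992, 0.0], [-0.0, 0.0, -1.0]]
force: [1.3, 1.1, -0.1]
gripper_width: 0.0914
grip_force: 0.0
```

Emit:
step_arm(commands="-.72 -.63 -.12 0 0 -.54 0;-.72 -.63 -.12 0 0 -.54 0;-.72 -.63 -.12 0 0 -.54 0;-.72 -.63 -.12 0 0 -.54 0;-.72 -.63 -.12 0 0 -.54 0")

```text
time_s: 2.13
tcp_pos: [0.4576, 0.296, 0.2625]
tool_rot: [[-0.996, -0.088, 0.0], [-0.088, 0.996, 0.0], [-0.0, 0.0, -1.0]]
force: [1.2, 1.1, 0.4]
gripper_width: 0.0911
grip_force: 0.0
```

Run:
```python
from h import *
st()
im=viewer.camera('wrist');cv2.imwrite('pics/w1.png',im[:,:,::-1])
places('wrist',['tongs','tongs_grip','stand','case','felt','lid_hinge','lid_lip'])
m=viewer.camera_model('wrist')
for n,z in [('stand',.04),('tongs',.1)]:
  for r in spotter.masks_of('wrist',n)[:2]:
    c,_=cv2.findContours(r['region'].astype(np.uint8),0,2);c=max(c,key=cv2.contourArea)
    P=np.array([onz(m,u[0],z)[:2] for u in c])
    b=cv2.minAreaRect((P*1000).astype(np.float32));print(n,r['p'],b)
st()
```

```text
2.13 [0.4576 0.296  0.2625] F [1.2 1.1 0.4] w 0.0911 g 0.0 az 95.06 tilt [0.0003 0.0002] [ 26.6  19.2  84.5   0.   76.3 -68.4]
wrist tongs [(0.81, [0.3545, 0.3137, -0.0001]), (0.79, [0.4937, 0.411, -0.0009]), (0.59, [0.4088, 0.09, 0.0041])]
wrist tongs_grip [(0.87, [0.3546, 0.3163, 0.0661]), (0.76, [0.4978, 0.4141, 0.0644]), (0.73, [0.4741, 0.3071, 0.0717])]
wrist stand [(0.73, [0.4749, 0.3064, -0.0019])]
wrist case [(0.91, [0.5567, 0.0808, -0.0026])]
wrist felt [(0.7, [0.5723, 0.0273, 0.0022])]
wrist lid_hinge [(0.77, [0.5937, 0.0892, 0.0456])]
wrist lid_lip [(0.65, [0.5589, 0.0845, -0.0026]), (0.3, [0.473, 0.3046, -0.0007])]
stand 0.55 ((464.4091491699219, 310.042724609375), (75.93010711669922, 91.36860656738281), 5.394444465637207)
tongs 0.89 ((463.60552978515625, 309.56597900390625), (36.63599395751953, 44.89486312866211), 4.939138889312744)
tongs 0.77 ((471.9927978515625, 408.91424560546875), (66.31056213378906, 18.906522750854492), 41.094356536865234)
2.63 [0.4559 0.2984 0.2619] F [0.  0.3 0.4] w 0.0914 g 0.0 az 95.01 tilt [-0.0002 -0.0001] [ 26.9  19.2  84.5   0.   76.3 -68.1]
```

View pics/w1.png

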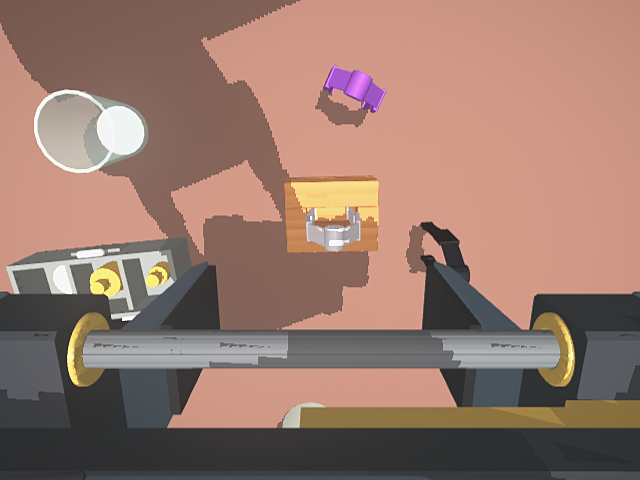

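The wrist view shows the stand's top face at about (287–378, 180–252), with the steel tongs upright in it at about (335,232). The felt is in the leftmost (−y) compartment at (63,278).

Run:
```python
from h import *
m=viewer.camera_model('wrist')
C=np.array([onz(m,u,.04) for u in [(287,182),(378,180),(378,250),(287,252)]]);print(C.round(4),C.mean(0))
plan([.470,.308,.19],95.2)
```

```text
[[0.4372 0.265  0.04  ]
 [0.4279 0.3505 0.04  ]
 [0.4966 0.3591 0.04  ]
 [0.5064 0.2695 0.04  ]] [0.46699459 0.31103068 0.04      ]
shift start-axes [-0.373  0.209  1.797] end-axes [-0.374  0.208  1.797] turn [-0.   -0.   -0.04] | 1.85
```

Emit:
step_arm(commands="-.1 .05 .45 0 0 -.04 .2;-.1 .05 .45 0 0 0 .2;-.1 .05 .45 0 0 0 .2;-.07 .05 .44 0 0 0 .2;0 0 0 0 0 0 .2")

```text
time_s: 3.05
tcp_pos: [0.4691, 0.307, 0.1874]
tool_rot: [[-0.996, -0.09, -0.004], [-0.09, 0.996, -0.002], [0.004, -0.002, -1.0]]
force: [-1.2, 0.2, -0.2]
gripper_width: 0.0731
grip_force: 0.0
```

Run:
```python
from h import *
st()
im=viewer.camera('wrist');cv2.imwrite('pics/w2.png',im[:,:,::-1])
places('wrist',['tongs_grip','tongs','stand'])
m=viewer.camera_model('wrist')
for n,z in [('stand',.04),('tongs',.12)]:
  for r in spotter.masks_of('wrist',n)[:2]:
    c,_=cv2.findContours(r['region'].astype(np.uint8),0,2);c=max(c,key=cv2.contourArea)
    P=np.array([onz(m,u[0],z)[:2] for u in c])
    b=cv2.minAreaRect((P*1000).astype(np.float32));print(n,r['p'],b,cv2.boundingRect(c))
for z in (.121,.1,.075): print(z,pix('wrist',[.47,.308,z]).round(0))
st()
```

```text
3.05 [0.4691 0.307  0.1874] F [-1.2  0.2 -0.2] w 0.0731 g 0.0 az 95.17 tilt [-0.004 -0.002] [ 27.1  24.8  88.    0.   67.4 -68.1]
wrist tongs_grip [(0.86, [0.3535, 0.3159, 0.0663]), (0.85, [0.5003, 0.4148, 0.0632])]
wrist tongs [(0.73, [0.3522, 0.3132, -0.0013]), (0.66, [0.4949, 0.4121, -0.0008])]
wrist stand [(0.64, [0.4725, 0.3048, -0.0039])]
stand 0.9 ((469.8695983886719, 308.3233642578125), (75.7575454711914, 91.23326873779297), 6.289363861083984) (263, 171, 117, 95)
stand 0.21 ((486.7427062988281, 309.7669372558594), (47.537315368652344, 55.48692321777344), 6.402100086212158) (287, 211, 70, 58)
tongs 0.9 ((359.9981384277344, 313.59429931640625), (40.674476623535156, 26.017770767211914), 70.5839614868164) (310, 28, 79, 65)
tongs 0.65 ((475.0289306640625, 396.2234191894531), (66.43557739257812, 27.93638801574707), 48.83607482910156) (431, 228, 65, 86)
0.121 [322. 250.]
0.1 [322. 241.]
0.075 [322. 231.]
3.35 [0.471  0.3072 0.1915] F [ 0.2 -0.   0.1] w 0.0731 g 0.0 az 95.13 tilt [0.0015 0.0008] [ 27.   24.5  87.8   0.   67.5 -68.1]
```

View pics/w2.png

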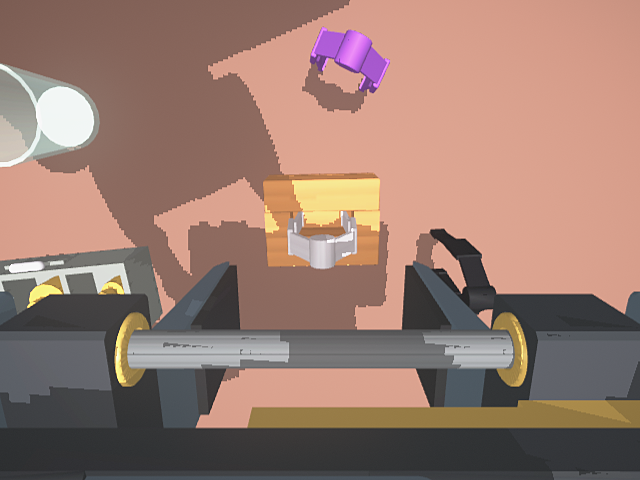

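The close view shows the tongs plates at columns 288–357 and the hinge cap at about (321,251). That matches x=0.470, y=0.308 projected at z=0.121, pixel (322,250).

Run:
```python
from h import *
st()
m=viewer.camera_model('wrist');o=get_obs()
# rebuild view-1 camera from known tool offset
R0=np.array(o['tool_rot']);cp=R0.T@(-m['R'].T@m['t']-o['tcp_pos']);A=m['R']@R0
R1=down(95.06);p1=np.array([.4576,.296,.2625]);m1=dict(K=m['K'],R=A@R1.T);m1['t']=-m1['R']@(p1+R1@cp)
rs=[ray(m1,(336,237)),ray(m,(321,251))]
S=sum(np.eye(3)-np.outer(d,d) for c,d in rs);b=sum((np.eye(3)-np.outer(d,d))@c for c,d in rs)
print('hinge top',np.linalg.solve(S,b))
plan([.470,.308,.055],95.3)
```

```text
3.35 [0.471  0.3072 0.1915] F [ 0.2 -0.   0.1] w 0.0731 g 0.0 az 95.13 tilt [0.0015 0.0008] [ 27.   24.5  87.8   0.   67.5 -68.1]
hinge top [0.44768308 0.30493457 0.19321984]
shift start-axes [0.028 0.019 3.412] end-axes [0.022 0.021 3.412] turn [ 0.01  0.02 -0.04] | 3.41
```

Emit:
step_arm(commands=".01 .01 .7 0 0 -.04 .2;.01 .01 .7 0 0 0 .2;0 0 .7 0 0 0 .2;0 0 .7 0 0 0 .2;0 0 .6 0 0 0 .2")

```text
time_s: 3.77
tcp_pos: [0.4699, 0.3077, 0.0536]
tool_rot: [[-0.996, -0.092, 0.001], [-0.092, 0.996, 0.0], [-0.001, 0.0, -1.0]]
force: [0.8, -0.1, -0.2]
gripper_width: 0.073
grip_force: 0.0
```

Emit:
step_arm(commands="0 0 0 0 0 0 .3;0 0 0 0 0 0 .4;0 0 0 0 0 0 .45;0 0 0 0 0 0 .5;0 0 0 0 0 0 .51")

```text
time_s: 4.18
tcp_pos: [0.4706, 0.3081, 0.0559]
tool_rot: [[-0.996, -0.093, 0.002], [-0.093, 0.996, 0.001], [-0.002, 0.001, -1.0]]
force: [0.2, 0.5, -0.3]
gripper_width: 0.0455
grip_force: 5.3
```

Run:
```python
from h import *
st()
im=viewer.camera('wrist');cv2.imwrite('pics/w3.png',im[:,:,::-1])
```

```text
4.18 [0.4706 0.3081 0.0559] F [ 0.2  0.5 -0.3] w 0.0455 g 5.3 az 95.31 tilt [0.0022 0.0011] [ 27.1  34.8  95.3  -0.   49.7 -68.2]
```

View pics/w3.png

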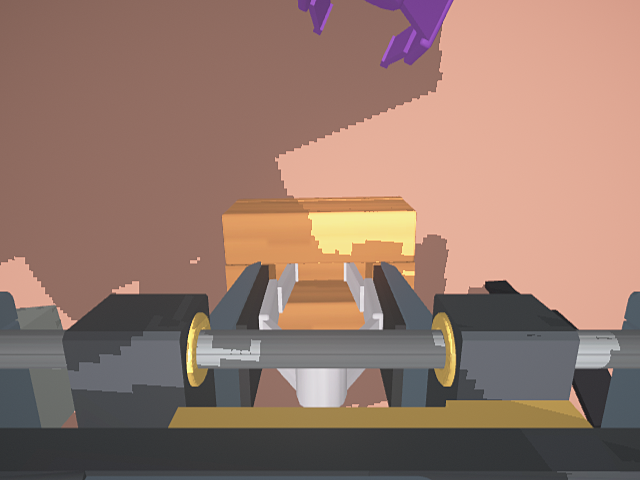

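The fingers hold the tongs' grip plates, seen at columns 260–383 in the picture, at 45.5 mm width. Next I lift and carry the tongs to the balance.

Emit:
step_arm(commands="0 0 -.2 0 0 0 .51;0 0 -.5 0 0 0 .51;0 0 -.7 0 0 0 .51;0 0 -.8 0 0 0 .51;0 -.3 -.6 0 0 0 .51")

```text
time_s: 4.65
tcp_pos: [0.4711, 0.2971, 0.1694]
tool_rot: [[-0.996, -0.093, 0.002], [-0.093, 0.996, 0.001], [-0.002, 0.001, -1.0]]
force: [0.9, 0.2, -0.2]
gripper_width: 0.0448
grip_force: 5.3
```

Emit:
step_arm(commands="-.06 -.7 -.4 0 0 0 .51;-.06 -.88 -.3 0 0 0 .51;-.06 -.9 -.3 0 0 0 .51;-.06 -.9 -.2 0 0 0 .51;-.06 -.9 -.2 0 0 0 .51")

```text
time_s: 5.07
tcp_pos: [0.4986, 0.1248, 0.224]
tool_rot: [[-0.996, -0.093, 0.001], [-0.093, 0.996, 0.0], [-0.001, -0.0, -1.0]]
force: [0.5, 0.2, -1.9]
gripper_width: 0.0449
grip_force: 5.3
```

Emit:
step_arm(commands="-.06 -.95 -.1 0 0 0 .51;-.06 -.95 -.1 0 0 0 .51;-.06 -.95 -.1 0 0 0 .51;-.06 -.95 -.1 0 0 0 .51;-.06 -.95 0 0 0 0 .51")

```text
time_s: 5.48
tcp_pos: [0.5283, -0.0637, 0.2401]
tool_rot: [[-0.996, -0.092, 0.002], [-0.092, 0.996, -0.0], [-0.002, -0.001, -1.0]]
force: [1.0, -0.2, -0.9]
gripper_width: 0.0449
grip_force: 5.3
```

Emit:
step_arm(commands="-.06 -.95 0 0 0 0 .51;-.06 -.95 0 0 0 0 .51;-.06 -.9 0 0 0 0 .51;-.06 -.6 0 0 0 0 .51;-.06 -.3 0 0 0 0 .51")

```text
time_s: 5.9
tcp_pos: [0.5538, -0.2111, 0.2391]
tool_rot: [[-0.996, -0.09, 0.001], [-0.09, 0.996, -0.001], [-0.001, -0.001, -1.0]]
force: [0.5, 0.6, -1.0]
gripper_width: 0.0448
grip_force: 5.3
```

Emit:
step_arm(commands="0 0 0 0 0 0 .51;0 0 0 0 0 0 .51;0 0 0 0 0 0 .51;0 0 0 0 0 0 .51;0 0 0 0 0 0 .51")

```text
time_s: 6.32
tcp_pos: [0.5538, -0.2067, 0.2386]
tool_rot: [[-0.996, -0.094, -0.0], [-0.094, 0.996, 0.0], [0.0, 0.0, -1.0]]
force: [-0.5, 0.0, -0.8]
gripper_width: 0.0449
grip_force: 5.3
```

Run:
```python
from h import *
st()
im=viewer.camera('wrist');cv2.imwrite('pics/w4.png',im[:,:,::-1])
places('wrist',['weight','balance','tongs','tongs_grip'])
for r in spotter.masks_of('wrist','weight')[:3]:
    v,u=np.nonzero(r['region']);print(r['p'],u.min(),u.max(),v.min(),v.max(),u.mean(),v.mean())
m=viewer.camera_model('wrist')
for z in (.06,.062,.1): print(z,pix('wrist',[.505,-.256,z]))
st()
```

```text
6.32 [ 0.5538 -0.2067  0.2386] F [-0.5  0.  -0.8] w 0.0449 g 5.3 az 95.38 tilt [-0.      0.0001] [ -26.3   24.2   80.1    0.    75.6 -121.6]
wrist weight [(0.65, [0.5044, -0.26, 0.0646]), (0.56, [0.5624, 0.0798, 0.0079])]
wrist balance [(0.91, [0.4446, -0.4978, -0.0005]), (0.69, [0.5059, -0.2492, 0.0004])]
wrist tongs []
wrist tongs_grip []
0.83 603 639 221 257 619.7979027645376 240.4051477597712
0.61 240 276 134 169 257.7707930367505 151.21373307543521
0.06 [267.57156701 151.00650248]
0.062 [267.27345995 151.16837964]
0.1 [260.89237592 154.63341592]
6.62 [ 0.5539 -0.2077  0.2383] F [-0.3 -0.  -0.6] w 0.0446 g 5.3 az 95.32 tilt [ 0. -0.] [ -26.3   24.3   80.1   -0.    75.6 -121.7]
```

View pics/w4.png

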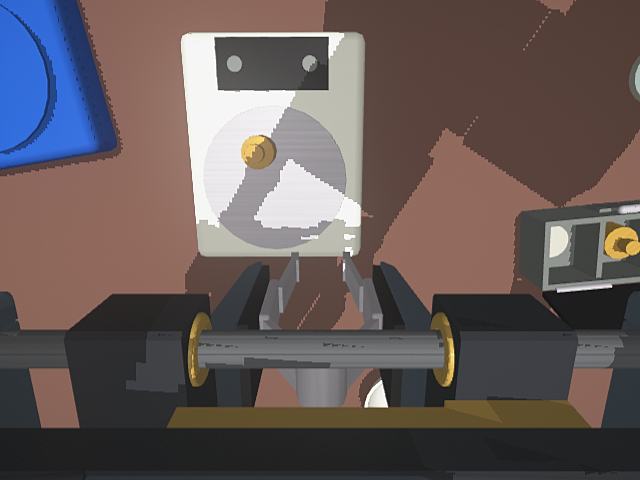

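The weight shows at about (258,151) on the pan of the white balance, with its knob near (255,153). The tong tips are at (297,258) and (349,258), free of everything.

Run:
```python
from h import *
m=viewer.camera_model('wrist');o=get_obs();R=np.array(o['tool_rot']);p=np.array(o['tcp_pos'])
print(onz(m,(258.5,151),.084),onz(m,(255.5,154),.1))
for dx in (-6,0,6):
  for dy in (-17,17):
    print(dx,dy,[pix('wrist',p+R@np.array([dx/1e3,dy/1e3,zz])).round(0).tolist() for zz in (.048,.034)])
# crops/triangulate mask of weight in top, side, wrist
rs=[];W=[.505,-.26,.078]
for c in ('top','side','wrist'):
    im=viewer.camera(c);mm=viewer.camera_model(c);u0=pix(c,W,mm);best=None
    for r in spotter.masks_of(c,'weight'):
        v,u=np.nonzero(r['region']);uv=np.array([u.mean(),v.mean()])
        if np.hypot(*(uv-u0))<15: best=uv;print(c,r['p'],uv,u0,u.min(),u.max(),v.min(),v.max());break
    if best is not None: rs.append(ray(mm,best))
    hs=cv2.cvtColor(im,cv2.COLOR_RGB2HSV);x,y=u0.astype(int);a=hs[y-20:y+20,x-20:x+20]
    k=(a[...,0]>10)&(a[...,0]<28)&(a[...,1]>110);v,u=np.nonzero(k);print(' hsv',u.mean()+x-20,v.mean()+y-20,len(u))
def tri(rs):
    S=sum(np.eye(3)-np.outer(d,d) for c,d in rs);return np.linalg.solve(S,sum((np.eye(3)-np.outer(d,d))@c for c,d in rs))
import itertools
for a in itertools.combinations(range(len(rs)),2): print(a,tri([rs[i] for i in a]).round(4))
```

```text
[ 0.50380405 -0.26010652  0.084     ] [ 0.50490619 -0.25995244  0.1       ]
-6 -17 [[290.0, 274.0], [288.0, 283.0]]
-6 17 [[351.0, 274.0], [353.0, 283.0]]
0 -17 [[290.0, 264.0], [288.0, 272.0]]
0 17 [[351.0, 264.0], [353.0, 272.0]]
6 -17 [[290.0, 253.0], [288.0, 262.0]]
6 17 [[351.0, 253.0], [353.0, 262.0]]
top 0.61 [409.         237.05714286] [408.01135862 238.15192236] 405 412 235 240
 hsv 408.57142857142856 237.52380952380952 42
side 0.73 [354.07142857 168.17261905] [355.08087229 168.30467145] 349 359 159 176
 hsv 354.62015503875966 168.81395348837208 129
wrist 0.92 [259.62021277 151.17021277] [259.91737662 152.13557542] 242 277 135 168
 hsv 258.28366013071894 151.99607843137255 765
(0, 1) [ 0.5087 -0.2633  0.074 ]
(0, 2) [ 0.4999 -0.2526  0.1342]
(1, 2) [ 0.5057 -0.2597  0.0781]
```

Run:
```python
from h import *
st();plan([.505,-.261,.167],95.3)
```

```text
6.92 [ 0.5538 -0.2079  0.2383] F [ 0.1  0.3 -1.1] w 0.0446 g 5.3 az 95.3 tilt [-0.      0.0001] [ -26.4   24.3   80.1    0.    75.6 -121.7]
shift start-axes [ 1.338 -1.208  1.783] end-axes [ 1.338 -1.208  1.783] turn [ 0. -0.  0.] | 2.54
```

Emit:
step_arm(commands=".3 -.3 .3 0 0 0 .51;.4 -.35 .45 0 0 0 .51;.4 -.35 .55 0 0 0 .51;.24 -.21 .48 0 0 0 .51;0 0 0 0 0 0 .51")

```text
time_s: 7.33
tcp_pos: [0.5019, -0.2616, 0.1639]
tool_rot: [[-0.996, -0.091, -0.005], [-0.091, 0.996, 0.003], [0.005, 0.003, -1.0]]
force: [-0.8, 0.7, -1.6]
gripper_width: 0.0446
grip_force: 5.3
```

Emit:
step_arm(commands="0 0 0 0 0 0 .51;0 0 0 0 0 0 .51;0 0 0 0 0 0 .51;0 0 0 0 0 0 .51;0 0 0 0 0 0 .51")

```text
time_s: 7.75
tcp_pos: [0.5057, -0.2609, 0.1679]
tool_rot: [[-0.996, -0.093, 0.001], [-0.093, 0.996, -0.001], [-0.001, -0.001, -1.0]]
force: [-0.6, -0.2, -0.8]
gripper_width: 0.045
grip_force: 5.3
```

Run:
```python
from h import *
st()
im=viewer.camera('wrist');cv2.imwrite('pics/w5.png',cv2.resize(im[140:330,220:430,::-1],None,fx=3,fy=3))
places('wrist',['weight'])
for z in (.084,.1): print(pix('wrist',[.505,-.26,z]))
plan([.505,-.261,.137],95.3)
```

```text
7.75 [ 0.5057 -0.2609  0.1679] F [-0.6 -0.2 -0.8] w 0.045 g 5.3 az 95.35 tilt [ 0.0011 -0.0007] [ -33.3   26.6   88.5    0.    64.8 -128.7]
wrist weight [(0.8, [0.5042, -0.2579, 0.0639])]
[321.99008598 245.02768487]
[322.08027553 252.59615786]
shift start-axes [ 0.009 -0.001  0.764] end-axes [ 0.009 -0.002  0.764] turn [-0.01  0.01  0.01] | 0.76
```

View pics/w5.png

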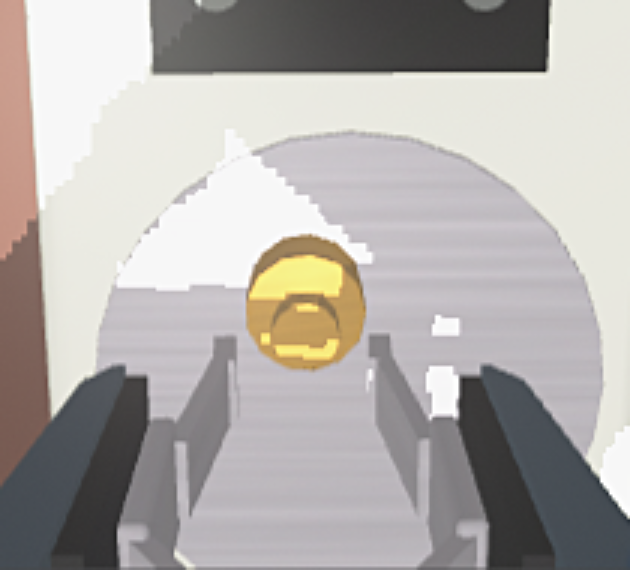

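The tips straddle the knob. The knob is at crop (306,330) and the tips' midpoint at column 302, so they agree to within 1 mm. I descend and squeeze.

Emit:
step_arm(commands=".03 .01 .15 0 0 0 .51;0 0 .2 0 0 0 .51;0 0 .2 0 0 0 .51;0 0 .15 0 0 0 .51;0 0 .06 0 0 0 .51")

```text
time_s: 8.27
tcp_pos: [0.5031, -0.2604, 0.1352]
tool_rot: [[-0.996, -0.092, -0.002], [-0.092, 0.996, 0.001], [0.002, 0.001, -1.0]]
force: [-0.3, 0.2, -1.4]
gripper_width: 0.0447
grip_force: 5.3
```

Emit:
step_arm(commands="0 0 0 0 0 0 .51;0 0 0 0 0 0 .52;0 0 0 0 0 0 .54;0 0 0 0 0 0 .56;0 0 0 0 0 0 .58")

```text
time_s: 8.68
tcp_pos: [0.5038, -0.2609, 0.137]
tool_rot: [[-0.996, -0.092, 0.0], [-0.092, 0.996, -0.0], [-0.0, -0.0, -1.0]]
force: [0.1, 0.8, -1.4]
gripper_width: 0.0412
grip_force: 30.0
```

Emit:
step_arm(commands="0 0 0 0 0 0 .6;0 0 0 0 0 0 .6;0 0 0 0 0 0 .6;0 0 0 0 0 0 .6;0 0 0 0 0 0 .6")

```text
time_s: 9.1
tcp_pos: [0.5038, -0.2608, 0.1368]
tool_rot: [[-0.996, -0.092, 0.0], [-0.092, 0.996, -0.0], [-0.0, -0.0, -1.0]]
force: [0.3, 0.6, 0.3]
gripper_width: 0.0407
grip_force: 30.0
```

Emit:
step_arm(commands="0 0 -.1 0 0 0 .6;0 0 -.2 0 0 0 .6;0 0 -.4 0 0 0 .6;0 0 -.5 0 0 0 .6;0 .1 -.5 0 0 0 .6")

```text
time_s: 9.52
tcp_pos: [0.5032, -0.2571, 0.2059]
tool_rot: [[-0.996, -0.092, -0.0], [-0.092, 0.996, -0.0], [0.0, 0.0, -1.0]]
force: [-0.0, -0.1, -1.5]
gripper_width: 0.0412
grip_force: 30.0
```

Emit:
step_arm(commands="-.1 .3 -.4 0 0 0 .6;-.3 .6 -.3 0 0 0 .6;-.4 .8 -.2 0 0 0 .6;-.4 .85 0 0 0 0 .6;-.4 .85 0 0 0 0 .6")

```text
time_s: 9.93
tcp_pos: [0.5551, -0.1143, 0.2422]
tool_rot: [[-0.996, -0.092, 0.002], [-0.092, 0.996, -0.001], [-0.002, -0.001, -1.0]]
force: [0.9, -0.9, -2.2]
gripper_width: 0.041
grip_force: 30.0
```

Emit:
step_arm(commands="-.4 .85 0 0 0 0 .6;-.4 .85 0 0 0 0 .6;-.3 .75 0 0 0 0 .6;-.2 .55 0 0 0 0 .6;-.1 .28 0 0 0 0 .6")

```text
time_s: 10.35
tcp_pos: [0.5986, 0.0232, 0.2413]
tool_rot: [[-0.996, -0.095, 0.001], [-0.095, 0.996, 0.001], [-0.001, 0.0, -1.0]]
force: [0.4, -0.1, -1.8]
gripper_width: 0.0408
grip_force: 30.0
```

Emit:
step_arm(commands="0 0 0 0 0 0 .6;0 0 0 0 0 0 .6;0 0 0 0 0 0 .6;0 0 0 0 0 0 .6;0 0 0 0 0 0 .6")

```text
time_s: 10.77
tcp_pos: [0.598, 0.0192, 0.2408]
tool_rot: [[-0.996, -0.091, -0.0], [-0.091, 0.996, -0.0], [0.0, -0.0, -1.0]]
force: [0.2, -0.4, -1.3]
gripper_width: 0.0411
grip_force: 30.0
```

Run:
```python
from h import *
st()
im=viewer.camera('wrist');cv2.imwrite('pics/w6.png',im[:,:,::-1])
places('wrist',['felt','case','weight','weight_l','weight_s','lid_hinge','lid_lip'])
m=viewer.camera_model('wrist')
for n,z in [('felt',.005),('case',.048)]:
  for r in spotter.masks_of('wrist',n)[:1]:
    c,_=cv2.findContours(r['region'].astype(np.uint8),0,2);c=max(c,key=cv2.contourArea)
    P=np.array([onz(m,u[0],z)[:2] for u in c])
    print(n,r['p'],cv2.minAreaRect((P*1000).astype(np.float32)),cv2.boundingRect(c))
im=viewer.camera('top');places('top',['felt','case','lid_hinge']);
```

```text
10.77 [0.598  0.0192 0.2408] F [ 0.2 -0.4 -1.3] w 0.0411 g 30.0 az 95.22 tilt [-0.     -0.0002] [ -3.9  24.7  78.9  -0.   76.4 -99.1]
wrist felt [(0.89, [0.5715, 0.0305, 0.0033])]
wrist case [(0.83, [0.5584, 0.0829, -0.0032]), (0.3, [0.6152, 0.0946, 0.1163])]
wrist weight [(0.93, [0.5464, 0.129, 0.0018]), (0.68, [0.597, 0.0207, 0.1691]), (0.64, [0.5612, 0.0798, 0.0105])]
wrist weight_l [(0.93, [0.5464, 0.129, 0.0018]), (0.68, [0.597, 0.0207, 0.1691]), (0.64, [0.5612, 0.0798, 0.0105])]
wrist weight_s [(0.93, [0.5464, 0.129, 0.0018]), (0.68, [0.597, 0.0207, 0.1691]), (0.64, [0.5612, 0.0798, 0.0105])]
wrist lid_hinge [(0.74, [0.5955, 0.0874, 0.0459])]
wrist lid_lip [(0.92, [0.614, 0.0924, 0.1143]), (0.51, [0.5676, 0.0296, 0.0064])]
felt 0.7 ((570.4102172851562, 30.056049346923828), (33.9604377746582, 33.211727142333984), 5.236896514892578) (316, 157, 35, 36)
case 0.73 ((580.5879516601562, 104.97980499267578), (128.8560791015625, 205.2206573486328), 11.07306957244873) (297, 125, 236, 150)
top felt [(0.51, [0.5703, 0.0264, 0.0064])]
top case [(0.74, [0.5618, 0.0799, -0.0001])]
top lid_hinge [(0.94, [0.5963, 0.0895, 0.0485])]
```

View pics/w6.png

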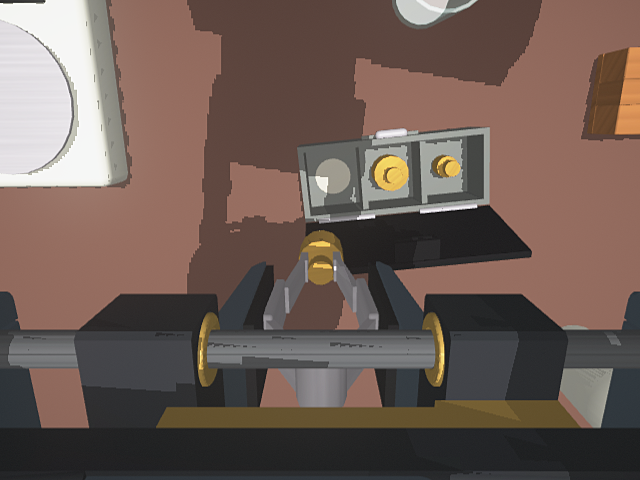

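The weight is held upright by the tongs at (320,255). The empty compartment with the felt is at (333,176), with case rim corners near (299,147), (489,127) and (490,202).

Run:
```python
from h import *
m=viewer.camera_model('wrist')
a,b,c,d=[onz(m,u,.048)[:2] for u in [(299,147),(489,127),(490,204),(306,221)]]
print(a,b,c,d,np.linalg.norm(b-a),np.linalg.norm(c-b),(a+b+c+d)/4)
f=lambda v:np.degrees(np.arctan2(v[1],v[0]));print(f(b-a),f(c-d),f(c-b)+90)
ct=(a+b+c+d)/4
for az in (98,99,100):
  r=np.radians(az);print(az,ct-.053*np.array([np.cos(r),np.sin(r)]))
for az in (98.5,): plan([.571,.0297,.20],az); plan([.571,.0297,.085],az)
```

```text
[ 0.54453734 -0.00298173] [0.51333163 0.15577027] [0.57842043 0.16983792] [0.60880343 0.00832947] 0.16178996805928014 0.06659167222828932 [0.5612732  0.08273898]
101.1207841006652 100.65397791734627 102.19575348104348
98 [0.56864938 0.03025478]
99 [0.56956423 0.0303915 ]
100 [0.57047656 0.03054417]
shift start-axes [0.654 0.295 1.018] end-axes [0.637 0.331 1.018] turn [-0.   0.  -0.7] | 1.25
shift start-axes [0.654 0.295 3.893] end-axes [0.637 0.331 3.893] turn [-0.   0.  -0.7] | 3.96
```

Emit:
step_arm(commands=".1 .05 0 0 0 -.25 .6;.18 .1 .1 0 0 -.3 .6;.18 .1 .3 0 0 -.35 .6;.13 .07 .3 0 0 -.27 .6;.04 .03 .3 0 0 -.1 .6")

```text
time_s: 11.88
tcp_pos: [0.5697, 0.0315, 0.2002]
tool_rot: [[-0.981, -0.196, -0.001], [-0.196, 0.981, 0.0], [0.0, 0.0, -1.0]]
force: [-0.3, -0.7, -2.0]
gripper_width: 0.0412
grip_force: 30.0
```

Emit:
step_arm(commands="0 0 0 0 0 0 .6;0 0 0 0 0 0 .6;0 0 0 0 0 0 .6;0 0 0 0 0 0 .6;0 0 0 0 0 0 .6")

```text
time_s: 12.3
tcp_pos: [0.5717, 0.0308, 0.2013]
tool_rot: [[-0.981, -0.193, 0.001], [-0.193, 0.981, -0.0], [-0.001, -0.0, -1.0]]
force: [0.3, 0.3, -2.0]
gripper_width: 0.0411
grip_force: 30.0
```

Run:
```python
from h import *
st();plan([.571,.0295,.095],101)
im=viewer.camera('wrist');places('wrist',['felt','weight'])
places('side',['lid_hinge']) if 0 else None
```

```text
12.3 [0.5717 0.0308 0.2013] F [ 0.3  0.3 -2. ] w 0.0411 g 30.0 az 101.12 tilt [ 0.0011 -0.    ] [  -2.9   24.8   85.7    0.    69.5 -104. ]
shift start-axes [ 0.027 -0.029  2.658] end-axes [ 0.024 -0.03   2.658] turn [-0.    0.01  0.03] | 2.66
wrist felt [(0.71, [0.5708, 0.0286, 0.0033])]
wrist weight [(0.92, [0.5464, 0.1313, 0.0046]), (0.91, [0.5701, 0.0302, 0.1281]), (0.69, [0.5587, 0.0806, 0.0094])]
```

Emit:
step_arm(commands=".02 -.03 .3 0 0 0 .6;0 0 .6 0 0 0 .6;0 0 .7 0 0 0 .6;0 0 .65 0 0 0 .6;0 0 .35 0 0 0 .6")

```text
time_s: 12.87
tcp_pos: [0.5697, 0.0296, 0.0943]
tool_rot: [[-0.981, -0.193, -0.002], [-0.193, 0.981, 0.0], [0.002, 0.001, -1.0]]
force: [-0.9, -0.1, -2.6]
gripper_width: 0.0411
grip_force: 30.0
```

Emit:
step_arm(commands="0 0 .05 0 0 0 .6;0 0 .05 0 0 0 .6;0 0 .05 0 0 0 .6;0 0 0 0 0 0 .6;0 0 0 0 0 0 .6")

```text
time_s: 13.28
tcp_pos: [0.5713, 0.0295, 0.0917]
tool_rot: [[-0.981, -0.193, 0.002], [-0.193, 0.981, -0.0], [-0.001, -0.0, -1.0]]
force: [1.2, -0.7, -1.7]
gripper_width: 0.041
grip_force: 30.0
```

Emit:
step_arm(commands="0 0 .04 0 0 0 .6;0 0 .04 0 0 0 .6;0 0 .04 0 0 0 .6;0 0 .04 0 0 0 .6;0 0 0 0 0 0 .6")

```text
time_s: 13.7
tcp_pos: [0.5706, 0.0296, 0.084]
tool_rot: [[-0.981, -0.193, -0.0], [-0.193, 0.981, 0.0], [0.0, 0.0, -1.0]]
force: [-0.4, 0.4, -2.3]
gripper_width: 0.041
grip_force: 30.0
```

Emit:
step_arm(commands="0 0 .03 0 0 0 .6;0 0 .03 0 0 0 .6;0 0 0 0 0 0 .6;0 0 0 0 0 0 .6;0 0 0 0 0 0 .6")

```text
time_s: 14.12
tcp_pos: [0.5707, 0.0296, 0.0819]
tool_rot: [[-0.981, -0.193, -0.0], [-0.193, 0.981, -0.0], [0.0, -0.0, -1.0]]
force: [0.7, 0.5, -2.0]
gripper_width: 0.0412
grip_force: 30.0
```

Emit:
step_arm(commands="0 0 .03 0 0 0 .6;0 0 0 0 0 0 .6;0 0 .02 0 0 0 .6;0 0 0 0 0 0 .6;0 0 0 0 0 0 .6")

```text
time_s: 14.53
tcp_pos: [0.5707, 0.0296, 0.08]
tool_rot: [[-0.981, -0.193, -0.0], [-0.193, 0.981, 0.0], [0.0, 0.0, -1.0]]
force: [-1.5, 1.2, 0.6]
gripper_width: 0.0409
grip_force: 30.0
```

```bash
python3 -c "
from h import *
st()"
```

```text
14.53 [0.5707 0.0296 0.08  ] F [-1.5  1.2  0.6] w 0.0409 g 30.0 az 101.13 tilt [-0.0001  0.    ] [  -3.    33.4   92.9    0.    53.7 -104.2]
```

Emit:
step_arm(commands="0 0 .02 0 0 0 .6;0 0 0 0 0 0 .6;0 0 .01 0 0 0 .6;0 0 0 0 0 0 .6;0 0 0 0 0 0 .6")

```text
time_s: 14.95
tcp_pos: [0.5708, 0.0296, 0.0788]
tool_rot: [[-0.981, -0.193, 0.0], [-0.193, 0.981, 0.0], [-0.0, 0.0, -1.0]]
force: [-0.6, 2.2, 2.5]
gripper_width: 0.0412
grip_force: 30.0
```

Emit:
step_arm(commands="0 0 0 0 0 0 .57;0 0 0 0 0 0 .55;0 0 0 0 0 0 .53;0 0 0 0 0 0 .51;0 0 0 0 0 0 .505")

```text
time_s: 15.37
tcp_pos: [0.5707, 0.0295, 0.0786]
tool_rot: [[-0.981, -0.193, -0.0], [-0.193, 0.981, -0.0], [0.0, -0.0, -1.0]]
force: [-0.3, 0.3, -0.6]
gripper_width: 0.0452
grip_force: 5.1
```

Emit:
step_arm(commands="0 0 0 0 0 0 .505;0 0 0 0 0 0 .505;0 0 -.1 0 0 0 .505;0 0 -.15 0 0 0 .505;0 0 -.2 0 0 0 .505")

```text
time_s: 15.78
tcp_pos: [0.5706, 0.0296, 0.0971]
tool_rot: [[-0.981, -0.193, -0.001], [-0.193, 0.981, 0.0], [0.001, 0.0, -1.0]]
force: [-0.0, -1.0, -2.3]
gripper_width: 0.0451
grip_force: 5.1
```

Emit:
step_arm(commands="0 0 -.4 0 0 0 .505;0 0 -.6 0 0 0 .505;0 0 -.8 0 0 0 .505;0 0 -.7 0 0 0 .505;-.3 0 -.4 0 0 0 .505")

```text
time_s: 16.2
tcp_pos: [0.5821, 0.0317, 0.2169]
tool_rot: [[-0.981, -0.193, 0.003], [-0.193, 0.981, -0.0], [-0.003, -0.001, -1.0]]
force: [2.2, 0.1, -0.8]
gripper_width: 0.0449
grip_force: 5.1
```

Emit:
step_arm(commands="-.4 0 -.3 0 0 0 .505;-.2 0 0 0 0 0 .505;0 0 0 0 0 0 .505;0 0 0 0 0 0 .505;0 0 0 0 0 0 .505")

```text
time_s: 16.62
tcp_pos: [0.6049, 0.0365, 0.2236]
tool_rot: [[-0.981, -0.193, -0.002], [-0.193, 0.981, 0.0], [0.002, 0.0, -1.0]]
force: [-0.4, 0.2, -1.5]
gripper_width: 0.0457
grip_force: 5.1
```

Run:
```python
from h import *
st()
im=viewer.camera('wrist');cv2.imwrite('pics/w7.png',im[:,:,::-1])
places('wrist',['weight'])
plan([.4704,.308,.22],95.3)
```

```text
16.62 [0.6049 0.0365 0.2236] F [-0.4  0.2 -1.5] w 0.0457 g 5.1 az 101.13 tilt [-0.0023  0.    ] [  -2.2   26.3   79.1   -0.    74.8 -103.3]
wrist weight [(0.96, [0.5624, 0.0765, 0.0091]), (0.67, [0.5475, 0.1327, 0.0038]), (0.62, [0.5671, 0.0299, 0.0057])]
shift start-axes [1.993 7.311 0.103] end-axes [2.725 7.071 0.097] turn [ 0.   -0.02  1.27] | 7.58
```

View pics/w7.png

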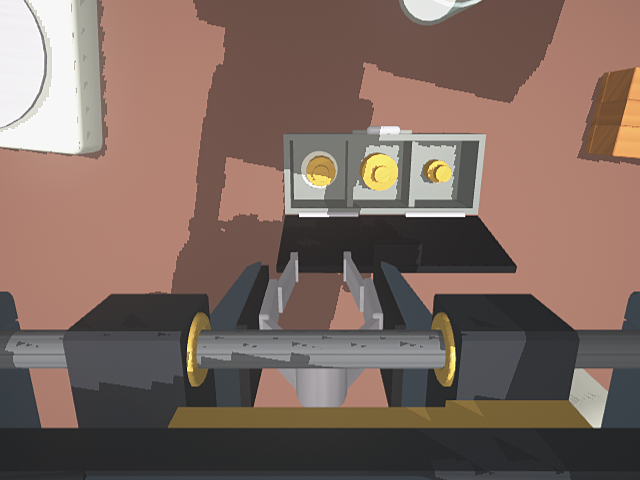

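The weight stands upright on the felt at (319,170). The other two weights are undisturbed at (379,172) and (438,172), and the tongs are still held. Next I return them to the stand.

Emit:
step_arm(commands=".05 .2 0 0 0 0 .505;.15 .5 0 0 0 .1 .505;.25 .75 0 0 0 .17 .505;.26 .8 0 0 0 .17 .505;.26 .8 0 0 0 .17 .505")

```text
time_s: 17.13
tcp_pos: [0.5448, 0.1509, 0.2245]
tool_rot: [[-0.99, -0.143, -0.001], [-0.143, 0.99, 0.0], [0.001, 0.0, -1.0]]
force: [0.4, 0.3, -0.8]
gripper_width: 0.0449
grip_force: 5.1
```

Emit:
step_arm(commands=".26 .8 0 0 0 .17 .505;.26 .8 0 0 0 .17 .505;.26 .8 0 0 0 .17 .505;.26 .8 0 0 0 .15 .505;.26 .6 0 0 0 0 .505")

```text
time_s: 17.55
tcp_pos: [0.4747, 0.2967, 0.2246]
tool_rot: [[-0.996, -0.092, -0.0], [-0.092, 0.996, 0.0], [0.0, 0.0, -1.0]]
force: [0.5, 0.9, -0.6]
gripper_width: 0.045
grip_force: 5.1
```

Emit:
step_arm(commands=".1 .3 0 0 0 0 .505;0 0 0 0 0 0 .505;0 0 0 0 0 0 .505;0 0 0 0 0 0 .505;0 0 0 0 0 0 .505")

```text
time_s: 17.97
tcp_pos: [0.472, 0.305, 0.2247]
tool_rot: [[-0.996, -0.091, 0.0], [-0.091, 0.996, -0.0], [0.0, -0.0, -1.0]]
force: [-0.6, -1.0, -0.6]
gripper_width: 0.0454
grip_force: 5.1
```

Run:
```python
from h import *
st()
plan([.4706,.3081,.12],95.3)
```

```text
17.97 [0.472  0.305  0.2247] F [-0.6 -1.  -0.6] w 0.0454 g 5.1 az 95.24 tilt [ 0.     -0.0003] [ 26.8  22.6  85.3  -0.   72.1 -68.4]
shift start-axes [0.027 0.08  2.617] end-axes [0.027 0.08  2.617] turn [-0.   -0.   -0.01] | 2.62
```

Emit:
step_arm(commands=".02 .04 .3 0 0 0 .505;.01 .04 .7 0 0 0 .505;0 0 .8 0 0 0 .505;0 0 .6 0 0 0 .505;0 0 .2 0 0 0 .505")

```text
time_s: 18.38
tcp_pos: [0.4689, 0.3074, 0.1176]
tool_rot: [[-0.996, -0.091, -0.004], [-0.091, 0.996, -0.002], [0.004, -0.002, -1.0]]
force: [-0.8, -0.9, -0.8]
gripper_width: 0.0451
grip_force: 5.1
```

Emit:
step_arm(commands="0 0 0 0 0 0 .505;0 0 0 0 0 0 .505;0 0 0 0 0 0 .505;0 0 0 0 0 0 .505;0 0 0 0 0 0 .505")

```text
time_s: 18.8
tcp_pos: [0.4706, 0.3094, 0.1219]
tool_rot: [[-0.996, -0.092, 0.002], [-0.092, 0.996, 0.001], [-0.002, 0.001, -1.0]]
force: [-0.9, -0.3, -0.1]
gripper_width: 0.0454
grip_force: 5.1
```

Run:
```python
from h import *
st()
plan([.4706,.3081,.0570],95.3)
```

```text
18.8 [0.4706 0.3094 0.1219] F [-0.9 -0.3 -0.1] w 0.0454 g 5.1 az 95.3 tilt [0.0018 0.0009] [ 27.2  29.5  92.1  -0.   58.3 -68.1]
shift start-axes [ 0.007 -0.034  1.623] end-axes [ 0.004 -0.033  1.623] turn [0.01 0.02 0.  ] | 1.62
```

Emit:
step_arm(commands="0 -.03 .2 0 0 0 .505;0 0 .3 0 0 0 .505;0 0 .35 0 0 0 .505;0 0 .35 0 0 0 .505;0 0 .2 0 0 0 .505")

```text
time_s: 19.22
tcp_pos: [0.4696, 0.3076, 0.0633]
tool_rot: [[-0.996, -0.093, -0.001], [-0.093, 0.996, -0.001], [0.001, -0.0, -1.0]]
force: [0.7, 0.8, -0.9]
gripper_width: 0.0451
grip_force: 5.1
```

Emit:
step_arm(commands="0 0 .1 0 0 0 .505;0 0 .05 0 0 0 .505;0 0 .03 0 0 0 .505;0 0 0 0 0 0 .505;0 0 0 0 0 0 .505")

```text
time_s: 19.63
tcp_pos: [0.4704, 0.3081, 0.058]
tool_rot: [[-0.996, -0.092, 0.001], [-0.092, 0.996, 0.0], [-0.001, 0.0, -1.0]]
force: [-0.1, -0.4, -1.1]
gripper_width: 0.0451
grip_force: 5.1
```

Emit:
step_arm(commands="0 0 .03 0 0 0 .505;0 0 0 0 0 0 .505;0 0 .02 0 0 0 .505;0 0 0 0 0 0 .505;0 0 0 0 0 0 .505")

```text
time_s: 20.05
tcp_pos: [0.4702, 0.308, 0.0557]
tool_rot: [[-0.996, -0.093, 0.0], [-0.093, 0.996, 0.0], [-0.0, 0.0, -1.0]]
force: [-1.0, -0.9, 1.8]
gripper_width: 0.0453
grip_force: 4.5
```

Emit:
step_arm(commands="0 0 .02 0 0 0 .505;0 0 0 0 0 0 .505;0 0 0 0 0 0 .505;0 0 0 0 0 0 .505;0 0 0 0 0 0 .505")

```text
time_s: 20.47
tcp_pos: [0.4702, 0.308, 0.0548]
tool_rot: [[-0.996, -0.092, 0.0], [-0.092, 0.996, 0.0], [-0.0, 0.0, -1.0]]
force: [0.8, -0.5, 5.9]
gripper_width: 0.045
grip_force: 4.0
```

Emit:
step_arm(commands="0 0 0 0 0 0 .48;0 0 0 0 0 0 .45;0 0 0 0 0 0 .4;0 0 0 0 0 0 .3;0 0 0 0 0 0 .2")

```text
time_s: 20.88
tcp_pos: [0.4699, 0.3079, 0.0546]
tool_rot: [[-0.996, -0.092, -0.0], [-0.092, 0.996, -0.0], [0.0, -0.0, -1.0]]
force: [-0.0, -0.7, -0.8]
gripper_width: 0.0649
grip_force: 0.0
```

Emit:
step_arm(commands="0 0 0 0 0 0 .2;0 0 -.2 0 0 0 .2;0 0 -.6 0 0 0 .2;0 0 -.8 0 0 0 .2;0 0 -.9 0 0 0 .2")

```text
time_s: 21.3
tcp_pos: [0.4692, 0.3075, 0.1555]
tool_rot: [[-0.996, -0.092, -0.002], [-0.092, 0.996, -0.001], [0.002, -0.001, -1.0]]
force: [1.2, 1.0, 0.8]
gripper_width: 0.0729
grip_force: 0.0
```

Emit:
step_arm(commands="0 0 -.8 0 0 0 .2;0 0 -.5 0 0 0 .5;0 0 0 0 0 0 1;0 0 0 0 0 0 1;0 0 0 0 0 0 1")

```text
time_s: 21.72
tcp_pos: [0.4696, 0.3077, 0.2064]
tool_rot: [[-0.996, -0.093, -0.001], [-0.093, 0.996, -0.0], [0.001, -0.0, -1.0]]
force: [0.2, -0.1, -0.4]
gripper_width: 0.0491
grip_force: 0.0
```

Run:
```python
from h import *
st()
im=viewer.camera('wrist');cv2.imwrite('pics/w8.png',im[:,:,::-1])
places('wrist',['tongs','tongs_grip'])
for c in('top','side'): viewer.camera(c);places(c,['lid_lip','lid_hinge'],2)
```

```text
21.72 [0.4696 0.3077 0.2064] F [ 0.2 -0.1 -0.4] w 0.0491 g 0.0 az 95.31 tilt [-0.0006 -0.0003] [ 27.1  23.6  86.7  -0.   69.7 -68.2]
wrist tongs [(0.81, [0.4939, 0.4152, -0.002]), (0.67, [0.3547, 0.3141, 0.0005])]
wrist tongs_grip [(0.82, [0.3527, 0.3142, 0.0665])]
top lid_lip [(0.65, [0.6163, 0.0903, 0.118]), (0.54, [0.406, 0.093, -0.0009])]
top lid_hinge [(0.81, [0.5942, 0.0832, 0.0449]), (0.19, [0.5065, -0.2506, -0.0029])]
side lid_lip [(0.91, [0.6177, 0.0896, 0.1179]), (0.56, [0.4677, 0.3081, 0.0008])]
side lid_hinge [(0.72, [0.5921, 0.0901, 0.0495])]
```

View pics/w8.png

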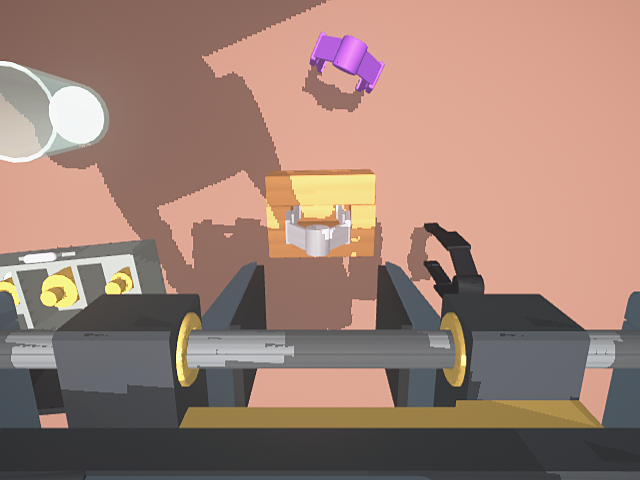

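The tongs stand upright in the slot of the stand at (318,232), like at the start. Fitting lid_lip and lid_hinge gives a lid angle of about 1.81 rad, and the case x-axis lies at 11°. Next I go behind the lid with the fingers shut.

Run:
```python
from h import *
H=np.array([.5937,.089,0]);e=np.array([np.cos(np.radians(11)),np.sin(np.radians(11)),0])
q=lambda a,z:H+a*e+[0,0,z]
f=plan(q(.078,.20),101)
for a,z in [(.078,.1),(.0225,.1),(.008,.1028),(-.0074,.1015),(-.0218,.095),(-.0344,.0846),(-.0441,.0709),(-.049,.062)]: f=plan(q(a,z),101,frm=f)
```

```text
shift start-axes [-4.513 -5.542  0.16 ] end-axes [-3.942 -5.962  0.161] turn [-0.   -0.01 -1.24] | 7.15
shift start-axes [0.  0.  2.5] end-axes [0.  0.  2.5] turn [0. 0. 0.] | 2.5
shift start-axes [ 1.388 -0.     0.   ] end-axes [ 1.388 -0.     0.   ] turn [0. 0. 0.] | 1.39
shift start-axes [ 0.363  0.    -0.07 ] end-axes [ 0.363  0.    -0.07 ] turn [0. 0. 0.] | 0.37
shift start-axes [ 0.385 -0.     0.032] end-axes [ 0.385 -0.     0.032] turn [0. 0. 0.] | 0.39
shift start-axes [0.36  0.    0.163] end-axes [0.36  0.    0.163] turn [0. 0. 0.] | 0.39
shift start-axes [ 0.315 -0.     0.26 ] end-axes [ 0.315 -0.     0.26 ] turn [0. 0. 0.] | 0.41
shift start-axes [ 0.242 -0.     0.342] end-axes [ 0.242 -0.     0.342] turn [0. 0. 0.] | 0.42
shift start-axes [0.123 0.    0.223] end-axes [0.123 0.    0.223] turn [0. 0. 0.] | 0.25
```

Emit:
step_arm(commands="-.2 -.3 0 0 0 -.1 1;-.4 -.55 0 0 0 -.15 1;-.48 -.65 0 0 0 -.15 1;-.48 -.65 0 0 0 -.15 1;-.48 -.65 0 0 0 -.15 1")

```text
time_s: 22.58
tcp_pos: [0.5649, 0.2051, 0.2067]
tool_rot: [[-0.989, -0.149, 0.0], [-0.149, 0.989, -0.0], [-0.0, -0.0, -1.0]]
force: [1.0, 0.7, 0.4]
gripper_width: 0.0004
grip_force: 0.0
```

Emit:
step_arm(commands="-.48 -.65 0 0 0 -.15 1;-.48 -.65 0 0 0 -.15 1;-.48 -.65 0 0 0 -.15 1;-.45 -.6 0 0 0 -.09 1;-.3 -.4 .1 0 0 0 1")

```text
time_s: 23.0
tcp_pos: [0.6726, 0.1025, 0.2031]
tool_rot: [[-0.982, -0.19, 0.002], [-0.19, 0.982, -0.0], [-0.001, -0.001, -1.0]]
force: [0.7, -0.2, -0.3]
gripper_width: 0.0006
grip_force: 0.0
```

Emit:
step_arm(commands="0 0 0 0 0 0 1;0 0 0 0 0 0 1;0 0 0 0 0 0 1;0 0 0 0 0 0 1;0 0 0 0 0 0 1")

```text
time_s: 23.42
tcp_pos: [0.6698, 0.1056, 0.203]
tool_rot: [[-0.981, -0.192, 0.0], [-0.192, 0.981, 0.0], [-0.0, 0.0, -1.0]]
force: [-0.2, 0.4, -0.2]
gripper_width: 0.0003
grip_force: 0.0
```

Run:
```python
from h import *
st()
H=np.array([.5937,.089,0]);e=np.array([np.cos(np.radians(11)),np.sin(np.radians(11)),0])
q=lambda a,z:H+a*e+[0,0,z]
plan(q(.078,.1),101)
im=viewer.camera('wrist');places('wrist',['lid_lip','lid_hinge'],1)
```

```text
23.42 [0.6698 0.1056 0.203 ] F [-0.2  0.4 -0.2] w 0.0003 g 0.0 az 101.05 tilt [0.0001 0.0001] [  3.9  33.2  69.6   0.   77.2 -97.1]
shift start-axes [-0.003 -0.045  2.576] end-axes [-0.003 -0.045  2.576] turn [0.   0.   0.01] | 2.58
wrist lid_lip [(0.79, [0.6122, 0.0913, 0.1149])]
wrist lid_hinge []
```

Now down behind the lid, then I sweep it forward in small steps.

Emit:
step_arm(commands="0 -.05 .3 0 0 0 1;0 0 .6 0 0 0 1;0 0 .7 0 0 0 1;0 0 .6 0 0 0 1;0 0 .38 0 0 0 1")

```text
time_s: 23.98
tcp_pos: [0.6692, 0.1026, 0.0961]
tool_rot: [[-0.982, -0.191, -0.003], [-0.191, 0.982, -0.0], [0.003, 0.0, -1.0]]
force: [-0.2, 0.4, -0.1]
gripper_width: 0.0004
grip_force: 0.0
```

Emit:
step_arm(commands=".1 0 0 0 0 0 1;.15 0 0 0 0 0 1;.15 0 0 0 0 0 1;.15 0 0 0 0 0 1;.15 0 0 0 0 0 1")

```text
time_s: 24.4
tcp_pos: [0.6431, 0.0973, 0.1008]
tool_rot: [[-0.982, -0.191, 0.002], [-0.191, 0.982, 0.0], [-0.002, -0.0, -1.0]]
force: [0.2, 0.7, 0.3]
gripper_width: 0.0007
grip_force: 0.0
```

Emit:
step_arm(commands=".15 0 0 0 0 0 1;.15 0 0 0 0 0 1;.15 0 0 0 0 0 1;.15 0 0 0 0 0 1;.09 0 0 0 0 0 1")

```text
time_s: 24.82
tcp_pos: [0.6155, 0.0921, 0.0997]
tool_rot: [[-0.982, -0.191, 0.0], [-0.191, 0.982, 0.0], [-0.0, -0.0, -1.0]]
force: [1.9, -0.4, 1.2]
gripper_width: 0.0003
grip_force: 0.9
```

Run:
```python
from h import *
st()
H=np.array([.5937,.089,0]);e=np.array([np.cos(np.radians(11)),np.sin(np.radians(11)),0])
q=lambda a,z:H+a*e+[0,0,z]
plan(q(.0225,.1),101)
for c in ('top','side','wrist'): viewer.camera(c);places(c,['lid_lip','lid_hinge'],2)
```

```text
24.82 [0.6155 0.0921 0.0997] F [ 1.9 -0.4  1.2] w 0.0003 g 0.9 az 100.99 tilt [0.0001 0.    ] [  3.   35.1  84.5   0.   60.4 -98. ]
shift start-axes [-0.012  0.029 -0.008] end-axes [-0.012  0.029 -0.008] turn [-0.  0. -0.] | 0.03
top lid_lip []
top lid_hinge []
side lid_lip [(0.56, [0.5993, 0.0864, 0.1178])]
side lid_hinge [(0.79, [0.591, 0.0886, 0.0484])]
wrist lid_lip [(0.9, [0.5962, 0.0879, 0.1174])]
wrist lid_hinge []
```

The lid is near upright now, since the lip is almost straight above the hinge. I keep sweeping along the arc.

Emit:
step_arm(commands=".12 0 -.03 0 0 0 1;.12 0 -.02 0 0 0 1;.12 0 -.02 0 0 0 1;.13 0 .01 0 0 0 1;.13 0 .01 0 0 0 1")

```text
time_s: 25.68
tcp_pos: [0.5913, 0.0874, 0.1017]
tool_rot: [[-0.982, -0.191, 0.0], [-0.191, 0.982, 0.0], [-0.0, -0.0, -1.0]]
force: [1.6, -0.4, 0.1]
gripper_width: 0.0008
grip_force: 0.6
```

Emit:
step_arm(commands=".13 0 .01 0 0 0 1;.12 0 .05 0 0 0 1;.12 0 .05 0 0 0 1;.12 0 .06 0 0 0 1;0 0 0 0 0 0 1")

```text
time_s: 26.1
tcp_pos: [0.5711, 0.0835, 0.0941]
tool_rot: [[-0.982, -0.191, -0.002], [-0.191, 0.982, -0.0], [0.002, 0.0, -1.0]]
force: [0.9, 0.2, -0.3]
gripper_width: 0.0007
grip_force: 0.0
```

Run:
```python
from h import *
st()
H=np.array([.5937,.089,0]);e=np.array([np.cos(np.radians(11)),np.sin(np.radians(11)),0])
q=lambda a,z:H+a*e+[0,0,z]
plan(q(-.0218,.095),101)
for c in ('side','wrist'): viewer.camera(c);places(c,['lid_lip'],2)
```

```text
26.1 [0.5711 0.0835 0.0941] F [ 0.9  0.2 -0.3] w 0.0007 g 0.0 az 100.99 tilt [-0.0018 -0.0001] [  2.4  32.6  91.3  -0.   56.1 -98.6]
shift start-axes [-0.035  0.027 -0.023] end-axes [-0.035  0.027 -0.023] turn [ 0.   -0.02 -0.  ] | 0.05
side lid_lip [(0.96, [0.5476, 0.0782, 0.0983])]
wrist lid_lip [(0.57, [0.5419, 0.0801, 0.1005]), (0.19, [0.5697, 0.0314, 0.0079])]
```

Emit:
step_arm(commands=".1 0 .08 0 0 0 1;.1 0 .09 0 0 0 1;.1 0 .1 0 0 0 1;.08 0 .11 0 0 0 1;.08 0 .12 0 0 0 1")

```text
time_s: 26.72
tcp_pos: [0.554, 0.0801, 0.0742]
tool_rot: [[-0.982, -0.191, -0.0], [-0.191, 0.982, -0.0], [0.0, 0.0, -1.0]]
force: [-0.1, 0.7, 0.4]
gripper_width: 0.0005
grip_force: 0.3
```

Emit:
step_arm(commands=".08 0 .12 0 0 0 1;.06 0 .1 0 0 0 1;.06 0 .1 0 0 0 1;0 0 0 0 0 0 1;0 0 0 0 0 0 1")

```text
time_s: 27.13
tcp_pos: [0.5464, 0.0786, 0.0617]
tool_rot: [[-0.982, -0.191, -0.001], [-0.191, 0.982, -0.0], [0.001, 0.0, -1.0]]
force: [-0.4, -0.6, -0.2]
gripper_width: 0.0001
grip_force: 0.0
```

Run:
```python
from h import *
st()
H=np.array([.5937,.089,0]);e=np.array([np.cos(np.radians(11)),np.sin(np.radians(11)),0])
q=lambda a,z:H+a*e+[0,0,z]
plan(q(-.067,.07),101)
for c in ('side','wrist'): viewer.camera(c);places(c,['lid_lip'],2)
```

```text
27.13 [0.5464 0.0786 0.0617] F [-0.4 -0.6 -0.2] w 0.0001 g 0.0 az 100.99 tilt [-0.0008 -0.0001] [  2.   33.8  96.5  -0.   49.8 -99. ]
shift start-axes [ 0.464  0.029 -0.207] end-axes [ 0.464  0.029 -0.208] turn [ 0.   -0.01 -0.  ] | 0.51
side lid_lip [(0.82, [0.5261, 0.0707, 0.0601])]
wrist lid_lip [(0.57, [0.5234, 0.0736, 0.0597])]
```

The lid rests near the catch. I lift a little, shift over the lip and press.

Emit:
step_arm(commands="0 0 -.25 0 0 0 1;.2 .02 -.05 0 0 0 1;.25 .01 0 0 0 0 1;.07 0 0 0 0 0 1;0 0 0 0 0 0 1")

```text
time_s: 27.75
tcp_pos: [0.5246, 0.0758, 0.074]
tool_rot: [[-0.982, -0.191, -0.001], [-0.191, 0.982, -0.0], [0.001, 0.0, -1.0]]
force: [-0.2, 0.9, -0.4]
gripper_width: 0.0004
grip_force: 0.0
```

Emit:
step_arm(commands="0 0 .08 0 0 0 1;0 0 .08 0 0 0 1;0 0 .08 0 0 0 1;0 0 .05 0 0 0 1;0 0 .05 0 0 0 1")

```text
time_s: 28.17
tcp_pos: [0.5258, 0.0759, 0.0599]
tool_rot: [[-0.982, -0.191, -0.001], [-0.191, 0.982, -0.0], [0.001, 0.0, -1.0]]
force: [-3.1, -0.4, 4.9]
gripper_width: 0.0004
grip_force: 2.9
```

Emit:
step_arm(commands="0 0 .04 0 0 0 1;0 0 .04 0 0 0 1;0 0 .04 0 0 0 1;0 0 0 0 0 0 1;0 0 0 0 0 0 1")

```text
time_s: 28.58
tcp_pos: [0.5262, 0.0759, 0.0554]
tool_rot: [[-0.982, -0.191, 0.0], [-0.191, 0.982, 0.0], [-0.0, 0.0, -1.0]]
force: [0.1, -0.0, -0.8]
gripper_width: 0.0004
grip_force: 0.0
```

Emit:
step_arm(commands="0 0 .03 0 0 0 1;0 0 .03 0 0 0 1;0 0 .03 0 0 0 1;0 0 0 0 0 0 1;0 0 0 0 0 0 1")

```text
time_s: 29.0
tcp_pos: [0.5264, 0.0759, 0.0538]
tool_rot: [[-0.982, -0.191, 0.002], [-0.191, 0.982, -0.0], [-0.002, -0.0, -1.0]]
force: [-10.9, -1.2, 44.2]
gripper_width: 0.0003
grip_force: 21.8
```

Emit:
step_arm(commands="0 0 .02 0 0 0 1;0 0 .02 0 0 0 1;0 0 .02 0 0 0 1;0 0 0 0 0 0 1;0 0 0 0 0 0 1")

```text
time_s: 29.42
tcp_pos: [0.5265, 0.0759, 0.0531]
tool_rot: [[-0.982, -0.191, 0.003], [-0.191, 0.982, -0.0], [-0.003, -0.001, -1.0]]
force: [-21.0, -1.4, 83.5]
gripper_width: 0.0003
grip_force: 41.8
```

The lid is firmly seated: z stopped at the shut height with stiff contact. I back off and verify.

Emit:
step_arm(commands="0 0 -.1 0 0 0 1;0 0 -.3 0 0 0 1;0 0 -.6 0 0 0 1;0 0 -.9 0 0 0 1;0 0 -.9 0 0 0 1")

```text
time_s: 29.83
tcp_pos: [0.5254, 0.0759, 0.1624]
tool_rot: [[-0.982, -0.191, -0.002], [-0.191, 0.982, -0.0], [0.002, 0.0, -1.0]]
force: [0.8, 0.1, 0.0]
gripper_width: 0.0003
grip_force: 0.0
```

Emit:
step_arm(commands="0 -.5 -.8 0 0 0 1;0 -.8 -.3 0 0 0 1;0 -.9 0 0 0 0 1;0 -.9 0 0 0 0 1;0 -.5 0 0 0 0 1")

```text
time_s: 30.25
tcp_pos: [0.5542, -0.0687, 0.206]
tool_rot: [[-0.982, -0.19, 0.002], [-0.19, 0.982, -0.001], [-0.001, -0.001, -1.0]]
force: [0.2, -0.9, 0.3]
gripper_width: 0.0007
grip_force: 0.0
```

Emit:
step_arm(commands="0 0 0 0 0 0 1;0 0 0 0 0 0 1;0 0 0 0 0 0 1;0 0 0 0 0 0 1;0 0 0 0 0 0 1")

```text
time_s: 30.67
tcp_pos: [0.5533, -0.0645, 0.2055]
tool_rot: [[-0.981, -0.192, -0.0], [-0.192, 0.981, 0.0], [0.0, 0.0, -1.0]]
force: [-0.4, 1.2, 0.6]
gripper_width: 0.0005
grip_force: 0.0
```

Run:
```python
from h import *
st()
for c in ('side','wrist','top'): viewer.camera(c);places(c,['lid_lip','lid_hinge','tongs_grip','beaker','weight'],4)
```

```text
30.67 [ 0.5533 -0.0645  0.2055] F [-0.4  1.2  0.6] w 0.0005 g 0.0 az 101.06 tilt [-0.0002  0.0001] [ -12.8   23.3   87.4    0.    69.3 -113.9]
side lid_lip [(0.9, [0.5231, 0.0745, 0.0507])]
side lid_hinge [(0.78, [0.5886, 0.0895, 0.0483])]
side tongs_grip [(0.87, [0.3536, 0.317, 0.0658]), (0.73, [0.493, 0.4125, 0.0651]), (0.66, [0.5055, -0.2526, 0.0001])]
side beaker []
side weight [(0.2, [0.765, -0.1047, 0.0024])]
wrist lid_lip [(0.49, [0.5603, 0.0855, -0.0039])]
wrist lid_hinge [(0.79, [0.5918, 0.0901, 0.0445])]
wrist tongs_grip []
wrist beaker [(0.58, [0.4055, 0.0909, 0.004])]
wrist weight [(0.36, [0.5045, -0.2494, -0.0009])]
top lid_lip [(0.95, [0.5271, 0.0732, 0.0535])]
top lid_hinge [(0.94, [0.5948, 0.0879, 0.0467])]
top tongs_grip [(0.7, [0.496, 0.4105, 0.0663]), (0.65, [0.3568, 0.3092, 0.0629]), (0.52, [0.4689, 0.305, 0.0706])]
top beaker [(0.51, [0.4064, 0.091, 0.0023]), (0.18, [0.522, 0.0729, 0.0561])]
top weight []
```

```bash
python3 -c "
from station import hand_in
print(hand_in())"
```

```text
the job is handed in; nothing more can be done
None
```

The job is handed in at about 31 s of the 72 s: the weight stands on the felt in its compartment, the tongs are upright in their stand, and the lid reads shut (lip height about 52 mm against 54.5 mm nominal). The last press on the lid reached about 84 N at the wrist, above the 40 N limit if that applies to the fingertips but under the 120 N wrist limit.

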